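# Put the stirrer drive from forward through off into reverse

### The arm

A 6-joint arm with a two-finger parallel gripper is mounted at the origin on the work surface. World frame = base frame: x ahead of the robot, y to its left, z up, the work surface at z = 0. Lengths are in mm, angles in rad, forces in N, time in s.
With the tool pointing down it reaches from about 275 to 750 mm from the base axis. Payload 10.2 kg.
Tool frame: the origin (TCP) lies between the finger pads; the fingertips stand 17 mm ahead of it and the grasp point (between the pads) lies 2 mm behind it (tips_ahead is the distance from the TCP to the fingertips, in mm); z points along the fingers, y is the line along which they close (so a half turn about z gives the same grasp; the last joint's range is limited). The gripper opens to 85 mm and grips with 20 to 120 N. Pads are 22 mm wide; open, the fingers measure 114 mm over their backs; the gripper's body (76 mm by 85 mm) begins 54 mm behind the grasp point. The pads swing forward as they close: fully open they stand 13 mm farther back than shut.
Start: joints at [-1.377, 0.313, 1.498, -0, 1.331, -0.223], TCP at [212.527, -480.066, 248.294] pointing down, gripper open.
Joint ranges: [-2.94, 2.94], [-0.97, 2.17], [0.19, 2.56], [-1.23, 4.37], [0.02, 3.11], [-2.88, 2.88]. Speed limits (rad/s): [2.39, 2.39, 3.01, 3.14, 3.14, 3.14].

### API

Orientations are given as a unit quaternion [w, x, y, z].
In Python, from rig import sense, capture, finish_job, boxes_of, tips_ahead gives the robot as it stands.
- The arm moves only by the tool drive_tool, never from a script. Its argument "commands" is text: rows parted by semicolons, each of 7 numbers parted by spaces: the shift along the world's x, y, z in units of 0.1 m (1.0 is 0.1 m), then the turn, a rotation vector about the world's x, y, z in units of pi/4 rad (1.0 is pi/4 rad), then the opening in per cent of the stroke, from 0 (shut) to 100 (fully open). A call has 1 to 20 rows; each row shifts and turns the commanded pose from where the row before left it; what a row does not reach is not made up. A row lasts 1/12 s, in which the tool goes at most 41.7 mm and 7.16 degrees, less where a joint would pass 70% of its speed; a pose out of reach is approached as far as the arm can. A call with a number of a shift or a turn outside -1 to 1 is refused whole. A call with a gripper value outside its range is refused whole. The fingers move at their own pace and stop on an object; "force" is the grip in N (left out, the last holds). Time passes only in rows, so rows that do not move let the fingers close. It gives the time, the measured TCP pose, the force, the opening and the grip force at its end, in the units of the state.
- sense(): the state, without advancing time (a new reading comes with each control period).
- capture(name): name is "scene" or "top" or "wrist"; returns a dict with "pixels" (480x640x3 uint8, blue, green, red), "fov_y" (degrees; the focal length in pixels is half the picture's height over the tangent of half this angle, whatever the lens; pixels are square), "cx", "cy" (the principal point, pixels), "position" and "attitude" of the camera in the world; the wrist camera has in their place "tool_from_camera" (4x4, takes a point from camera to tool coordinates, whose origin is the TCP and whose axes are the flange's). Camera axes: x right, y down, z forward; pixel columns grow to the right and rows downward; lengths in mm; the calibration is good to about 2 mm. The wrist camera is an equidistant fisheye: a pixel r from the principal point sees the ray r / f radians off the axis. A picture is of the moment at which its call begins: read the wrist's pose just before it. There is no depth.
- finish_job(): hands the job in; it is judged then, once.
Trained networks look in a picture, given as the dict that the camera call returned (one of the last four; its "shot" number tells which), for a name from the list of things; names that differ only in an ending like _2 or _b are one class to them, and where a whole thing is asked for, a point or a joint stands for the part that bears it (a point fixed in the world has none). Each returns a list of dicts, best first, with "confidence" (0 to 1); they miss things now and then, are a little off and sometimes report something else, mostly with a low value. They report only what shows in the picture. A call takes as long as a camera call.
- boxes_of(picture, name): "position" ([column, row] in pixels, amid what is visible of it).
The state is a dict: "time_s": time; "joints": joint angles; "dq": joint speeds; "tau": joint torques, N m; "eef_pos": TCP position; "ee_rot": TCP orientation; "force": force on the tool from outside, world axes, zero at the start; "wrist_torque": the same for the moment, N m; "grip_width": opening from 0.0 (shut) to 1.0 (fully open); "grip_force": force on a finger pad.
Only numpy, scipy, OpenCV 4.12 (cv2) and the standard library are available. Lean on these libraries where they do the work, as an engineer would, in place of code of your own. Each camera call takes 0.05 s, during which the arm holds its last target. There are 200 camera calls.

### The job

First take the brown jar that stands in the way of the stirrer's direction lever and stand it upright on the floor of the white bench tray, beside the small vial. Then bring the lever from forward to centre off with its black collar fully down and leave it there for a good two seconds so that the stirrer can run down; only then lift the collar, pass the steel gate and push the lever right over into reverse, and let the collar snap fully down behind the gate. Leave the vial, the beaker and the wash bottle where they stand and let go of everything.

Things in the scene. Friction and masses are not known exactly. Their poses are not given: they have to be found in the camera images.
- switch: Grey steel box fixed to the bench, 100 x 100 mm, 75 mm tall, a lever standing up from its top. Origin: centre of its underside. z up. The lever swings in the box's y-z plane: towards -y is forward, upright is off, towards +y is reverse. Its pivot (axis along the box's x) lies 40 mm above the origin, inside the box.
- gate (a point): Centre of the gate's top: two steel blocks, each 12 mm wide (x) and 11 mm thick in the swing direction, one on each side of the lever's slot, between off and reverse, tops 60 mm from the pivot. They stop the collar's cross bar unless the collar is lifted at least 11 mm. With the collar down the lever stops at about +0.07 rad; beyond about +0.49 rad the collar can drop behind the gate.
- lever (a joint): Lever angle, rad: -0.56 fully forward, 0 upright = off, +0.56 fully reverse (end stops at both). At angle q a point r from the pivot lies r sin q along the box's +y and r cos q above the pivot. It stays where it is left; moving it takes about 3 N at the collar. It starts between -0.56 and -0.46.
- lever_cap (a point): Middle of the top of the black cap, 22 mm across and 8 mm high, that ends the lever's 12 mm steel rod; 132 mm from the pivot, 40 mm above the collar's grip point when the collar is down. z along the lever.
- collar (a joint): Lift of the lockout collar along the lever, m: 0 fully down, 0.016 at most. A spring pulls it down with 5 N when down, 7.5 N at the top. Gripped by its flat sides it can be lifted, and the lever swings along with it; the flat sides turn between the fingers as the lever swings, so the hand may stay upright.
- collar_grip (a point): On the collar: a black block on the lever, 28 mm wide along the box's x (flat sides, grip these), 30 mm in the swing direction, 36 mm tall. The point is 92 mm from the pivot with the collar down and rises with it; the block reaches 20 mm below and 16 mm above it. Under the block a steel cross bar, 41 mm long in x, underside 50 mm from the pivot. x along the pivot, z up the lever.
- jar: Loose brown glass jar with black screw cap and white label, 54 mm across, 150 mm tall with cap, straight-sided up to 120 mm; 0.2 to 0.45 kg. Origin: centre of its underside, z up. It stands close to the switch box on its +y (reverse) side, where the lever will come over.
- tray: White open tray, fixed on the bench, 240 (its x) x 170 (its y) mm outside, walls 5 mm thick and 26 mm tall, floor 5 mm thick. Origin: centre of its underside, z up. The vial stands in it, somewhere near the long centre line.
- vial: Bystander: small clear glass vial with white cap standing in the tray, 36 mm across, 70 mm tall. Origin: centre of its underside.
- beaker: Bystander: open glass beaker standing on the far (+x) side of the switch box, 64 mm across the rim, 80 mm tall. Origin: centre of its underside.
- washbottle: Bystander: white wash bottle with blue cap and bent spout, 66 mm across, 172 mm tall, the spout reaching 59 mm out to its -y. Stands on the forward (-y) side of the switch box. Origin: centre of its underside.

How it is judged (in metres and radians):
On the way, in this order (a step that is already met when the one before it is completed fails the run):
1. the jar stands upright on the tray's floor, let go, with the lever still in forward (x of jar in the frame of tray between -0.1 and 0.1 m and y of jar in the frame of tray between -0.065 and 0.065 m and z of jar in the frame of tray below 0.009 m and angle between jar's own z axis and vertical below 0.1 rad and contact force between the fingers and jar below 0.1 N and value of joint lever below -0.3 rad), for 0.2 s.
2. the lever rests in centre off, collar down, for two seconds (value of joint lever between -0.12 and 0.12 rad and value of joint collar below 0.004 m), for 1.9 s.
3. the collar is lifted clear of the gate (value of joint collar above 0.009 m and value of joint lever between -0.15 and 0.4 rad).
At the end, for the whole second after the job is handed in: The lever is over in reverse (beyond 0.46 rad) and at rest with the collar down (within 4 mm) behind the gate, and the jar stands upright (within 0.1 rad) and still on the floor of the tray, inside its walls (value of joint lever above 0.46 rad and value of joint collar below 0.004 m and velocity of joint lever below 0.05 rad/s and x of jar in the frame of tray between -0.1 and 0.1 m and y of jar in the frame of tray between -0.065 and 0.065 m and z of jar in the frame of tray below 0.009 m and angle between jar's own z axis and vertical below 0.1 rad and linear speed of jar below 0.02 m/s); the robot touches nothing.
It fails at once if the jar is tipped over (angle between jar's own z axis and vertical above 0.7 rad).
It fails at once if the vial is shifted by more than 25 mm or tipped (distance of vial from where it was at the start of the episode above 0.025 m or angle between vial's own z axis and vertical above 0.4 rad).
It fails at once if the beaker is shifted by more than 25 mm or tipped (distance of beaker from where it was at the start of the episode above 0.025 m or angle between beaker's own z axis and vertical above 0.4 rad).
It fails at once if the wash bottle is shifted by more than 25 mm or tipped (distance of washbottle from where it was at the start of the episode above 0.025 m or angle between washbottle's own z axis and vertical above 0.4 rad).
It also fails if it takes over 61 s, if anything falls off the work surface, if the arm or the gripper's body presses on something with over 40 N, if the wrist force passes 120 N, or if a joint passes its speed limit or range.

## Working session

There is one attempt and no reset: what is moved stays moved. The work goes in short steps, Python scripts to look and compute and a tool call to move; the robot and the scene stay as the last step left them, time stands still between calls to the robot, and variables do not carry over. Pictures are saved under pics/ and viewed, at most 10 in all, crops included, and the job is handed in when it is done.

Besides the shell and the picture viewer there is one more tool, called as name(argument=value, ...) on one line, values as JSON. drive_tool: Moves the arm, as the interface text tells. Shifts and turns lie within -1 to 1; 1 stands for 0.1 m of shift or pi/4 rad of turn. Its arguments: {"type":"object","properties":{"commands":{"type":"string"},"force":{"type":"number"}},"required":["commands"]}

```bash
mkdir -p pics; ls; cat > h.py <<'E'
import numpy as np, cv2
from scipy.spatial.transform import Rotation as R
from rig import sense, capture, finish_job, boxes_of, tips_ahead
def att(c):
    a=np.array(c["attitude"],float)
    return a if a.shape==(3,3) else R.from_quat([a[1],a[2],a[3],a[0]]).as_matrix()
def ray(c,p):
    f=240/np.tan(np.radians(c["fov_y"])/2)
    return att(c)@np.array([(p[0]-c["cx"])/f,(p[1]-c["cy"])/f,1.])
def onz(c,p,z):
    r=ray(c,p);o=np.array(c["position"]);return o+r*(z-o[2])/r[2]
def tri(a,pa,b,pb):
    o1,o2=np.array(a["position"]),np.array(b["position"]);r1,r2=ray(a,pa),ray(b,pb)
    s=np.linalg.lstsq(np.c_[r1,-r2],o2-o1,rcond=None)[0]
    x,y=o1+s[0]*r1,o2+s[1]*r2
    return (x+y)/2,np.linalg.norm(x-y)
def proj(c,X):
    f=240/np.tan(np.radians(c["fov_y"])/2)
    d=att(c).T@(np.array(X)-np.array(c["position"]));return [c["cx"]+f*d[0]/d[2],c["cy"]+f*d[1]/d[2]]
E
python3 - <<'E'
from h import *
np.set_printoptions(precision=1,suppress=True)
a=capture("scene");b=capture("top")
cv2.imwrite("pics/scene.png",a["pixels"]);cv2.imwrite("pics/top.png",b["pixels"])
for c in(a,b):print(c["position"],c["attitude"],c["fov_y"],c["cx"],c["cy"])
for n in["switch","lever_cap","collar_grip","jar","tray","vial","beaker","washbottle","gate"]:
    try:
        A=boxes_of(a,n);B=boxes_of(b,n)
        print(n,[(x["position"],x["confidence"]) for x in A[:2]],[(x["position"],x["confidence"]) for x in B[:2]], tri(a,A[0]["position"],b,B[0]["position"]) if A and B else "")
    except Exception as e:print(n,e)
print(sense())
E
```

```text
pics
[1199.4 -353.3  601.5] [-0.4  0.8  0.5 -0.2] 56.77450892385111 320.36940686119635 236.71029885704527
[ 403.4  -39.3 1124.4] [ 0.1 -0.7  0.7 -0.1] 53.709428022256674 327.6496840547122 236.73029806652605
switch [([249.9, 267.0], 0.77), ([289.0, 240.5], 0.18)] [([388.6, 260.0], 0.8)] (array([ 520.3, -177.9,   52.2]), np.float64(5.414275761246876))
lever_cap [([227.3, 248.5], 0.71)] [([406.4, 255.5], 0.7), ([206.5, 264.6], 0.17)] (array([ 522.2, -212.3,  111.1]), np.float64(2.1585000222249278))
collar_grip [([229.1, 250.2], 0.63)] [([406.8, 258.3], 0.86)] (array([ 517.7, -211.5,  103.9]), np.float64(3.5250887912343996))
jar [([289.2, 238.6], 0.97)] [([348.5, 257.5], 0.56)] (array([521.2, -87.8,  91.5]), np.float64(0.6216563402597283))
tray [([419.4, 228.4], 0.72)] [([208.2, 263.9], 0.56)] (array([519.3, 242.2,   9. ]), np.float64(5.010672317196981))
vial [([404.0, 210.3], 0.79)] [([212.2, 272.4], 0.65)] (array([493. , 217.3,  53.5]), np.float64(4.164634682339981))
beaker [([284.4, 294.7], 0.63)] [([374.0, 211.6], 0.79)] (array([ 631.4, -148.8,   56. ]), np.float64(1.3253706268700467))
washbottle [([173.2, 291.9], 0.61)] [([449.6, 249.4], 0.94), ([405.0, 257.2], 0.21)] (array([ 540.4, -322. ,   63.6]), np.float64(9.205873629348853))
gate [([246.6, 263.9], 0.9)] [([383.2, 262.4], 0.59)] (array([ 512.3, -173.2,   53.1]), np.float64(10.921924305431983))
{'time_s': 1.0, 'joints': array([-1.4,  0.3,  1.5,  0. ,  1.3, -0.2]), 'dq': array([ 0.,  0.,  0.,  0., -0.,  0.]), 'tau': array([  0. , -41.2, -26. ,  -0. ,   0. ,   0. ]), 'eef_pos': array([ 212.5, -480.1,  248.3]), 'ee_rot': array([0. , 1. , 0.2, 0. ]), 'force': array([ 0.4, -0.2, -0.4]), 'wrist_torque': array([ 0.,  0., -0.]), 'grip_force': 0.0, 'grip_width': 1.0006674066361163}
```

```bash
python3 - <<'E'
import cv2
a=cv2.imread("pics/top.png")[150:350,160:480];cv2.imwrite("pics/topc.png",cv2.resize(a,None,fx=2.5,fy=2.5,interpolation=2))
a=cv2.imread("pics/scene.png")[140:360,130:450];cv2.imwrite("pics/scenec.png",cv2.resize(a,None,fx=2.5,fy=2.5,interpolation=2))
E
```

```text
(no output)
```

View pics/topc.png

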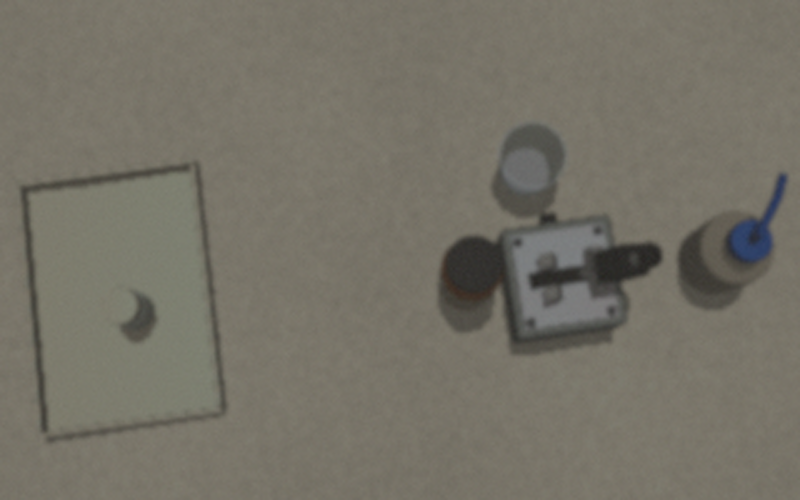

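View pics/scenec.png

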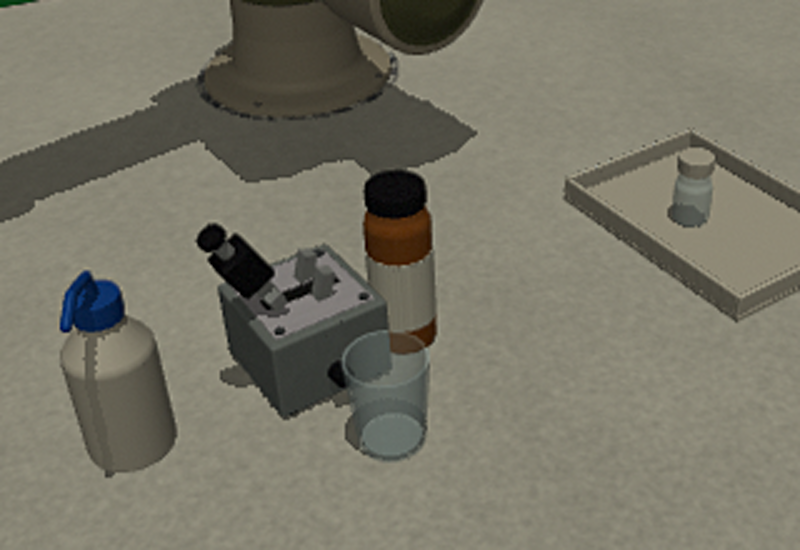

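The pictures show the lever leaning forward (right in the top view, cap at about crop 650,255), the jar at the box's left (473,267), and the vial (122,305) in the tray.

```bash
python3 - <<'E'
from h import *
np.set_printoptions(precision=1,suppress=True)
b=capture("top")
P=lambda u,v,z:onz(b,(160+u/2.5,150+v/2.5),z)[:2]
box=np.array([P(503,234,75),P(607,218,75),P(623,318,75),P(517,335,75)]);print("box",box,box.mean(0))
t=np.array([P(23,187,26),P(197,164,26),P(225,412,26),P(47,438,26)]);print("tray",t,t.mean(0))
for q in(box,t):
  d=(q[0]-q[1])+(q[3]-q[2]);print("yaw of y",np.degrees(np.arctan2(d[1],d[0]))-90, np.linalg.norm(q[0]-q[1]),np.linalg.norm(q[1]-q[2]))
print("jarcap",P(473,265,150),"vial",P(122,305,70),"beaker",P(532,155,80),"gate",(P(547,260,100)+P(552,294,100))/2,"cap",P(650,255,150),"wash",P(750,241,165))
print(R.from_quat(np.roll(sense()["ee_rot"],-1)).as_matrix())
E
```

```text
box [[ 554.3 -117.2]
 [ 568.1 -210.7]
 [ 478.4 -222. ]
 [ 464.1 -127.9]] [ 516.2 -169.4]
tray [[609.3 330.5]
 [630.2 167.2]
 [398.7 136.5]
 [376.5 298.2]] [503.7 233.1]
yaw of y 8.525476086947734 94.56443119332177 90.3844088279942
yaw of y 7.555101645493934 164.683511027915 233.5169374941746
jarcap [517.8 -86.3] vial [493.6 222.8] beaker [ 625.2 -144.2] gate [ 512.7 -155. ] cap [ 525.  -233.1] wash [ 534.1 -312.3]
[[ 0.9  0.4 -0. ]
 [ 0.4 -0.9 -0. ]
 [-0.   0.  -1. ]]
```

drive_tool(commands="0.154 0.196 0 0 0 0.083 100; 0.154 0.196 0 0 0 0.083 100; 0.154 0.196 0 0 0 0.083 100; 0.154 0.196 0 0 0 0.083 100; 0.154 0.196 0 0 0 0.083 100; 0.154 0.196 0 0 0 0.083 100; 0.154 0.196 0 0 0 0.083 100; 0.154 0.196 0 0 0 0.083 100; 0.154 0.196 0 0 0 0.083 100; 0.154 0.196 0 0 0 0.083 100; 0.154 0.196 0 0 0 0.083 100; 0.154 0.196 0 0 0 0.083 100; 0.154 0.196 0 0 0 0.083 100; 0.154 0.196 0 0 0 0.083 100; 0.154 0.196 0 0 0 0.083 100; 0.154 0.196 0 0 0 0.083 100; 0.154 0.196 0 0 0 0.083 100; 0.154 0.196 0 0 0 0.083 100; 0.154 0.196 0 0 0 0.083 100; 0.154 0.196 0 0 0 0.083 100", force=40)

```text
time_s: 2.72
eef_pos: [521.2, -86.9, 248.3]
ee_rot: [0.0, 0.651, 0.759, 0.0]
force: [-0.7, -1.2, -0.1]
grip_width: 0.999
grip_force: 0.0
```

```bash
cat >> h.py <<'E'
def wray(s,c,p):
    f=240/np.tan(np.radians(c["fov_y"])/2); d=np.array(p)-[c["cx"],c["cy"]]; r=np.linalg.norm(d); t=r/f
    v=np.r_[np.sin(t)*d/max(r,1e-9),np.cos(t)]; T=np.array(c["tool_from_camera"]); q=s["ee_rot"]
    M=R.from_quat([q[1],q[2],q[3],q[0]]).as_matrix()
    return M@T[:3,3]+s["eef_pos"], M@T[:3,:3]@v
def wonz(s,c,p,z):
    o,r=wray(s,c,p); return o+r*(z-o[2])/r[2]
E
python3 - <<'E'
from h import *
np.set_printoptions(precision=2,suppress=True)
s=sense();w=capture("wrist");cv2.imwrite("pics/w1.png",w["pixels"])
print(s["eef_pos"],s["ee_rot"],s["joints"],s["grip_width"],tips_ahead if not callable(tips_ahead) else tips_ahead())
for n,z in[("jar",75),("switch",60),("lever_cap",152),("collar_grip",120),("gate",100),("beaker",40)]:
    for x in boxes_of(w,n)[:2]:print(n,x["position"],x["confidence"],wonz(s,w,x["position"],z))
E
```

```text
[521.18 -86.94 248.34] [0.   0.65 0.76 0.  ] [-0.39  0.32  1.49 -0.    1.33 -0.54] 0.999381750754962 17.0
jar [321.5, 232.4] 0.57 [522.24 -99.16  75.  ]
switch [297.2, 313.8] 0.96 [ 512.32 -186.26   60.  ]
lever_cap [305.0, 361.9] 0.57 [ 521.96 -174.83  152.  ]
gate [297.0, 312.8] 0.76 [ 511.68 -163.54  100.  ]
beaker [413.7, 283.4] 0.59 [ 622.51 -146.95   40.  ]
```

View pics/w1.png

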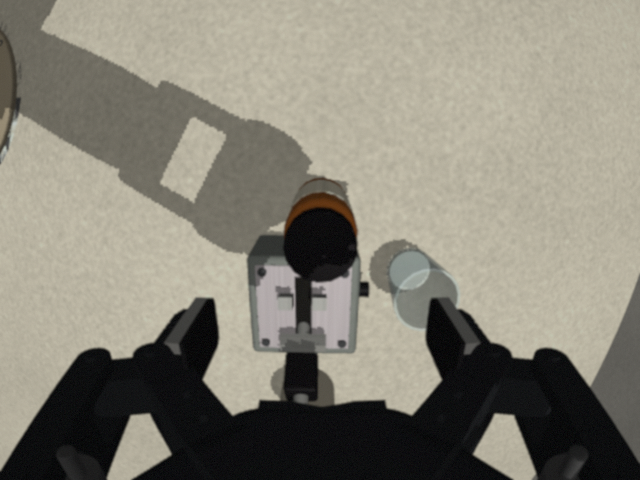

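The wrist view shows the jar cap centred at about (321,244), the box top spanning (250–357, 258–350), and the gate blocks at (285,298) and (318,298).

```bash
python3 - <<'E'
from h import *
np.set_printoptions(precision=1,suppress=True)
s=sense();w=capture("wrist")
print(wonz(s,w,(321,244),150)[:2])
q=np.array([wonz(s,w,p,75)[:2] for p in[(248,258),(359,258),(355,353),(254,350)]]);print(q,q.mean(0))
q=np.array([wonz(s,w,p,75)[:2] for p in[(261,272),(349,343),(265,343)]]);print(q,(q[0]+q[1])/2)
q=np.array([wonz(s,w,p,97)[:2] for p in[(285,297),(319,297)]]);print(q,q.mean(0))
print(wonz(s,w,(301,398),152))
E
```

```text
[518.8 -87.6]
[[ 461.8 -133. ]
 [ 556.1 -118.7]
 [ 570.5 -214.8]
 [ 474.2 -226.8]] [ 515.7 -173.3]
[[ 474.3 -144.1]
 [ 562.7 -204.1]
 [ 484.2 -216.6]] [ 518.5 -174.1]
[[ 498.6 -153.9]
 [ 526.3 -149.6]] [ 512.5 -151.7]
[ 521.8 -212.1  152. ]
```

drive_tool(commands="-0.015 0 -0.2 0 0 0 100; 0 0 -0.25 0 0 0 100; 0 0 -0.25 0 0 0 100; 0 0 -0.25 0 0 0 100; 0 0 -0.25 0 0 0 100; 0 0 -0.15 0 0 0 100; 0 0 -0.1 0 0 0 100; 0 0 0 0 0 0 50; 0 0 0 0 0 0 50; 0 0 0 0 0 0 50; 0 0 0 0 0 0 50; 0 0 0 0 0 0 50; 0 0 0 0 0 0 50", force=45)

```text
time_s: 4.2
eef_pos: [519.9, -88.5, 105.0]
ee_rot: [0.002, 0.652, 0.758, 0.0]
force: [0.8, -0.2, 6.4]
grip_width: 0.617
grip_force: 47.2
```

drive_tool(commands="0 0 0.1 0 0 0 45; 0 0 0.2 0 0 0 45; 0 0 0.2 0 0 0 45; 0.01 0.1 0.15 0 0 0 45; 0.03 0.2 0.05 0 0 0 45; 0.03 0.24 0 0 0 0 45; 0.03 0.24 0 0 0 0 45; 0.03 0.24 0 0 0 0 45; 0.03 0.24 0 0 0 0 45; 0.03 0.24 0 0 0 0 45; 0.03 0.24 0 0 0 0 45; 0.03 0.24 0 0 0 0 45; 0.03 0.24 0 0 0 0 45; 0.03 0.24 0 0 0 0 45; 0.03 0.24 0 0 0 0 45; 0.03 0.24 0 0 0 0 45; 0.03 0.24 0 0 0 0 45; 0.03 0.15 0 0 0 0 45; 0 0.1 0 0 0 0 45; 0 0 0 0 0 0 45")

```text
time_s: 5.87
eef_pos: [561.5, 256.4, 173.4]
ee_rot: [-0.0, 0.652, 0.759, -0.0]
force: [-0.1, 0.2, -4.3]
grip_width: 0.616
grip_force: 46.9
```

```bash
python3 - <<'E'
from h import *
np.set_printoptions(precision=2,suppress=True)
s=sense();print(s["eef_pos"],s["ee_rot"],s["force"],s["grip_force"],s["wrist_torque"])
a=capture("scene");b=capture("top")
A=boxes_of(a,"vial");B=boxes_of(b,"vial");print(A[:1],B[:1])
c=a["pixels"][60:360,220:620];cv2.imwrite("pics/s2.png",cv2.resize(c,None,fx=2,fy=2))
E
```

```text
[561.49 256.4  173.36] [-0.    0.65  0.76 -0.  ] [-0.11  0.18 -4.33] 46.909480690956116 [ 0.07 -0.03 -0.  ]
[{'position': [407.8, 213.1], 'confidence': 0.75}] [{'position': [211.4, 272.5], 'confidence': 0.86}]
```

View pics/s2.png

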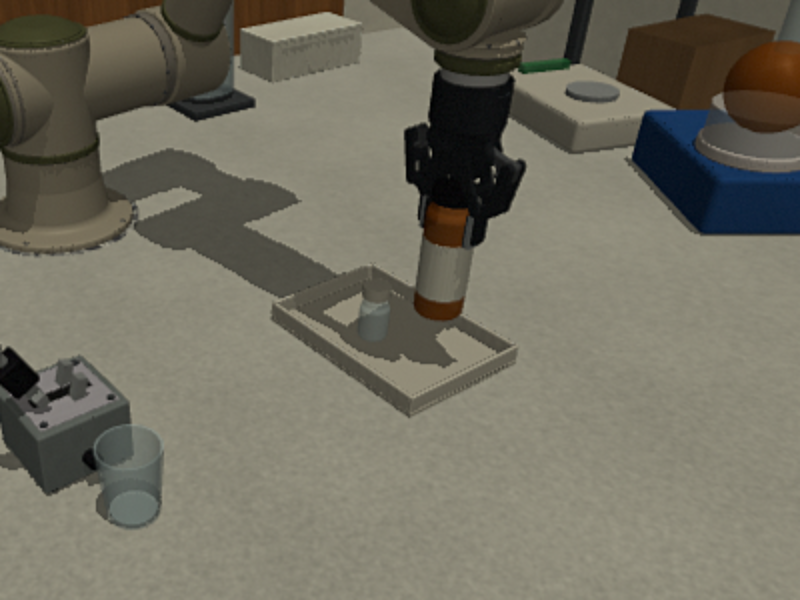

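Jar is held level over the tray, to the right of the vial. Lowering.

drive_tool(commands="0.02 -0.07 -0.15 0 0 0 45; 0.02 -0.07 -0.2 0 0 0 45; 0 0 -0.15 0 0 0 45; 0 0 -0.07 0 0 0 45; 0 0 -0.03 0 0 0 45; 0 0 -0.015 0 0 0 45; 0 0 -0.015 0 0 0 45; 0 0 0 0 0 0 45; 0 0 0 0 0 0 45")

```text
time_s: 6.82
eef_pos: [566.3, 241.1, 111.0]
ee_rot: [0.0, 0.652, 0.758, 0.0]
force: [0.5, 0.1, -3.6]
grip_width: 0.616
grip_force: 46.9
```

drive_tool(commands="0 0 -0.01 0 0 0 45; 0 0 0 0 0 0 45; 0 0 0 0 0 0 45")

```text
time_s: 7.07
eef_pos: [566.4, 241.1, 110.0]
ee_rot: [0.0, 0.652, 0.758, 0.001]
force: [-0.6, 0.0, 1.0]
grip_width: 0.619
grip_force: 47.4
```

drive_tool(commands="0 0 -0.01 0 0 0 45; 0 0 0 0 0 0 45; 0 0 0 0 0 0 45")

```text
time_s: 7.32
eef_pos: [566.5, 241.2, 110.0]
ee_rot: [0.001, 0.652, 0.758, 0.001]
force: [-2.7, -0.1, 7.6]
grip_width: 0.62
grip_force: 48.0
```

Touched down. Release, then rise.

drive_tool(commands="0 0 0 0 0 0 70; 0 0 0 0 0 0 85; 0 0 0 0 0 0 100; 0 0 0 0 0 0 100; 0 0 0 0 0 0 100; 0 0 0 0 0 0 100; 0 0 0.1 0 0 0 100; 0 0 0.2 0 0 0 100; 0 0 0.3 0 0 0 100; 0 0 0.3 0 0 0 100; 0 0 0.3 0 0 0 100; 0 0 0.2 0 0 0 100")

```text
time_s: 8.32
eef_pos: [566.4, 241.0, 252.4]
ee_rot: [0.001, 0.652, 0.758, 0.002]
force: [0.3, 0.6, 0.2]
grip_width: 0.996
grip_force: 0.0
```

```bash
python3 - <<'E'
from h import *
np.set_printoptions(precision=1,suppress=True)
print(sense()["eef_pos"])
a=capture("scene");b=capture("top")
for n in["lever_cap","collar_grip","jar","vial","switch"]:
    A=boxes_of(a,n);B=boxes_of(b,n);print(n,A[:1],B[:1],tri(a,A[0]["position"],b,B[0]["position"]) if A and B else "")
x=cv2.resize(a["pixels"][200:320,180:320],None,fx=4,fy=4,interpolation=2)
y=cv2.resize(a["pixels"][150:270,380:440],None,fx=4,fy=4,interpolation=2)
cv2.imwrite("pics/s3.png",np.hstack([x,y]))
E
```

```text
[566.4 241.  252.4]
lever_cap [{'position': [225.7, 248.5], 'confidence': 0.63}] [{'position': [403.7, 254.6], 'confidence': 0.73}] (array([ 523. , -210.9,  111.2]), np.float64(11.1118718647343))
collar_grip [{'position': [227.0, 247.5], 'confidence': 0.56}] [{'position': [403.8, 259.4], 'confidence': 0.73}] (array([ 513.8, -209. ,  106.8]), np.float64(5.867567776404226))
jar [{'position': [436.0, 214.4], 'confidence': 0.83}] [{'position': [196.6, 235.3], 'confidence': 0.95}] (array([572.5, 246.4,  78.2]), np.float64(9.56457990969459))
vial [{'position': [407.1, 210.9], 'confidence': 0.56}] [{'position': [211.7, 270.0], 'confidence': 0.79}] (array([499.1, 219.8,  54.1]), np.float64(1.1765750234098795))
switch [{'position': [412.6, 231.7], 'confidence': 0.75}] [{'position': [385.9, 259.1], 'confidence': 0.81}] (array([607. , -45.9, 172.3]), np.float64(300.40422501332677))
```

View pics/s3.png

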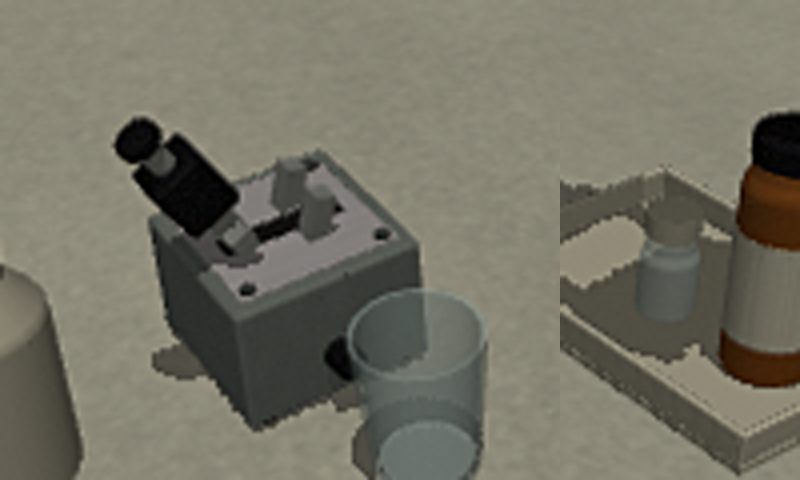

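drive_tool(commands="-0.01 -0.15 0 0 0 0 100; -0.023 -0.24 0 0 0 0 100; -0.023 -0.25 0 0 0 0 100; -0.023 -0.25 0 0 0 0 100; -0.023 -0.25 0 0 0 0 100; -0.023 -0.25 0 0 0 0 100; -0.023 -0.25 0 0 0 0 100; -0.023 -0.25 0 0 0 0 100; -0.023 -0.25 0 0 0 0 100; -0.023 -0.25 0 0 0 0 100; -0.023 -0.25 0 0 0 0 100; -0.023 -0.25 0 0 0 0 100; -0.023 -0.25 0 0 0 0 100; -0.023 -0.25 0 0 0 0 100; -0.023 -0.25 0 0 0 0 100; -0.023 -0.25 0 0 0 0 100; -0.023 -0.25 0 0 0 0 100; -0.023 -0.25 0 0 0 0 100; -0.03 -0.17 0 0 0 0 100; 0 0 0 0 0 0 100")

```text
time_s: 10.58
eef_pos: [521.7, -218.4, 248.0]
ee_rot: [-0.0, 0.654, 0.757, -0.0]
force: [0.9, -0.6, 0.4]
grip_width: 1.002
grip_force: 0.0
```

```bash
python3 - <<'E'
from h import *
np.set_printoptions(precision=2,suppress=True)
s=sense();w=capture("wrist");cv2.imwrite("pics/w2.png",w["pixels"][120:420,120:520].repeat(2,0).repeat(2,1))
print(s["eef_pos"],s["ee_rot"])
for n,z in[("switch",60),("lever_cap",154),("collar_grip",120),("gate",98)]:
    for x in boxes_of(w,n)[:2]:print(n,x["position"],x["confidence"],wonz(s,w,x["position"],z))
E
```

```text
[ 521.74 -218.44  247.97] [-0.    0.65  0.76 -0.  ]
switch [325.0, 170.2] 0.66 [ 518.18 -180.66   60.  ]
lever_cap [324.3, 227.2] 0.71 [ 520.62 -205.    154.  ]
gate [325.9, 169.5] 0.69 [ 517.84 -175.98   98.  ]
```

View pics/w2.png

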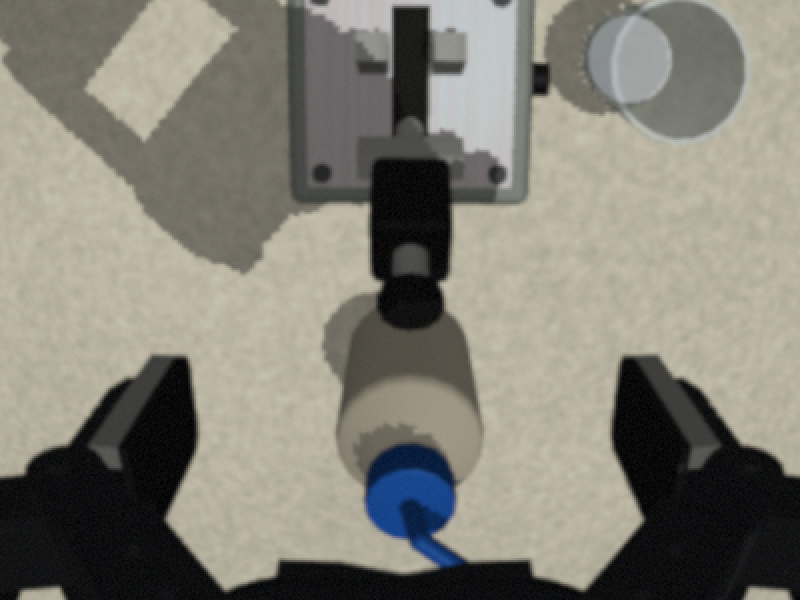

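View: cap at crop (410,298), collar block spanning (372–450,160–280), screws at (322,173),(497,173),(320,0),(502,0); the hand's yaw matches the box.

```bash
python3 - <<'E'
from h import *
from scipy.optimize import least_squares
np.set_printoptions(precision=2,suppress=True)
s=sense();w=capture("wrist")
P=lambda u,v:(120+u/2,120+v/2)
sc=np.array([wonz(s,w,P(*p),75)[:2] for p in[(322,173),(497,173),(502,0),(320,0)]]);c=sc.mean(0)
d=sc[1]-sc[0]+sc[2]-sc[3];yaw=np.arctan2(d[1],d[0]);print(sc,c,np.degrees(yaw))
g=np.array([wonz(s,w,P(*p),98)[:2] for p in[(372,48),(448,48)]]);print("gate",g.mean(0))
y=np.array([-np.sin(yaw),np.cos(yaw)])
# q from cap top centre: pivot c at z=40
o,r=wray(s,w,P(410,298))
f=lambda q:np.linalg.norm(np.cross(np.r_[c+y*130*np.sin(q),40+130*np.cos(q)]-o,r/np.linalg.norm(r)))
for q in np.arange(-.6,-.38,.03):print(round(q,2),f(q))
for q in(-.5,-.53,-.56,0,.56):print(q,c+y*92*np.sin(q),40+92*np.cos(q))
E
```

```text
[[ 487.78 -209.6 ]
 [ 558.79 -198.77]
 [ 548.79 -128.91]
 [ 477.58 -139.9 ]] [ 518.23 -169.3 ] 8.726903914959385
gate [ 515.4  -153.05]
-0.6 10.94641736494416
-0.57 8.714426201362208
-0.54 6.393626703188018
-0.51 3.9974145759924626
-0.48 1.612173040368923
-0.45 1.4487295247689416
-0.42 3.979840727299737
-0.39 6.721178021081564
-0.5 [ 524.93 -212.89] 120.7375956939143
-0.53 [ 525.29 -215.27] 119.37825048735802
-0.56 [ 525.65 -217.6 ] 117.94747021323428
0 [ 518.23 -169.3 ] 132.0
0.56 [ 510.82 -120.99] 117.94747021323428
```

drive_tool(commands="0.02 0.06 -0.15 0 0 0 100; 0 0 -0.25 0 0 0 100; 0 0 -0.25 0 0 0 100; 0 0 -0.25 0 0 0 100; 0 0 -0.2 0 0 0 90; 0 0 -0.14 0 0 0 80; 0 0 0 0 0 0 60; 0 0 0 0 0 0 50; 0 0 0 0 0 0 45; 0 0 0 0 0 0 45; 0 0 0 0 0 0 45", force=25)

```text
time_s: 11.8
eef_pos: [525.3, -209.2, 125.3]
ee_rot: [0.001, 0.652, 0.758, 0.0]
force: [-0.7, 0.6, 0.3]
grip_width: 0.45
grip_force: 0.0
```

```bash
python3 - <<'E'
from h import *
np.set_printoptions(precision=2,suppress=True)
s=sense();w=capture("wrist");cv2.imwrite("pics/w3.png",w["pixels"][120:420,120:520].repeat(2,0).repeat(2,1))
print(s["eef_pos"],s["force"],s["grip_width"])
E
```

```text
[ 525.32 -209.17  125.32] [-0.73  0.64  0.28] 0.4497553044516516
```

View pics/w3.png

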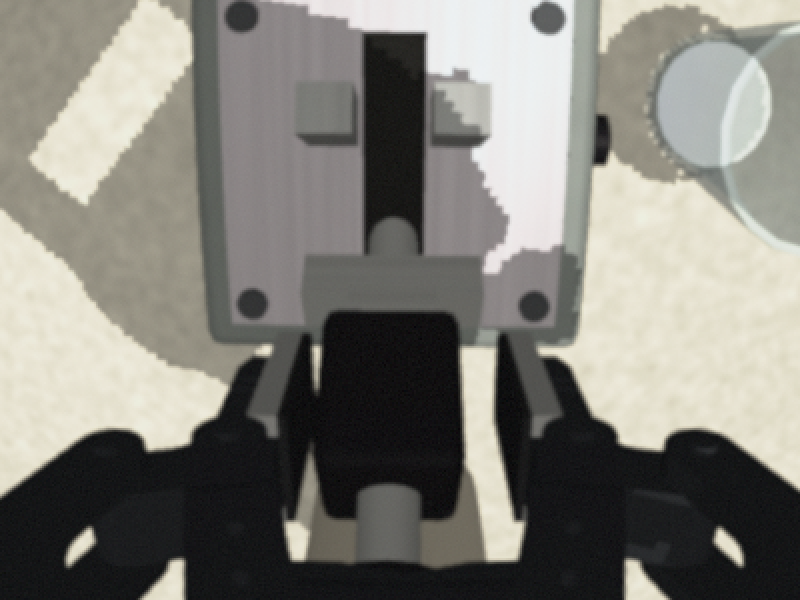

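Collar lies between the pads, slightly left (crop 391 vs. finger mid 405). Refine the box centre and correct.

```bash
python3 - <<'E'
from h import *
np.set_printoptions(precision=2,suppress=True)
s=sense();w=capture("wrist")
P=lambda u,v:(120+u/2,120+v/2)
sc=np.array([wonz(s,w,P(*p),75)[:2] for p in[(253,303),(534,305),(548,17),(242,16)]]);c=sc.mean(0)
d=sc[1]-sc[0]+sc[2]-sc[3];yaw=np.arctan2(d[1],d[0]);print(sc,c,np.degrees(yaw))
y=np.array([-np.sin(yaw),np.cos(yaw)])
# collar top-centre edges: top face nearest edges: r=108, upper(+y) edge line crop row~457 ; lower corner r=72,+15
for (u,v),r,t in[((391,457),108,15),((391,313),72,15)]:
    o,k=wray(s,w,P(u,v));k/=np.linalg.norm(k)
    f=lambda q:np.linalg.norm(np.cross(np.r_[c+y*(r*np.sin(q)+t*np.cos(q)),40+r*np.cos(q)-t*np.sin(q)]-o,k))
    print([(round(q,2),round(f(q),1)) for q in np.arange(-.6,-.38,.03)])
E
```

```text
[[ 486.28 -213.19]
 [ 557.39 -202.96]
 [ 547.11 -131.79]
 [ 476.16 -142.13]] [ 516.74 -172.52] 8.239479045602257
[(np.float64(-0.6), np.float64(7.1)), (np.float64(-0.57), np.float64(5.4)), (np.float64(-0.54), np.float64(3.7)), (np.float64(-0.51), np.float64(1.9)), (np.float64(-0.48), np.float64(0.3)), (np.float64(-0.45), np.float64(2.1)), (np.float64(-0.42), np.float64(4.1)), (np.float64(-0.39), np.float64(6.3))]
[(np.float64(-0.6), np.float64(3.5)), (np.float64(-0.57), np.float64(2.0)), (np.float64(-0.54), np.float64(0.4)), (np.float64(-0.51), np.float64(1.3)), (np.float64(-0.48), np.float64(3.0)), (np.float64(-0.45), np.float64(4.8)), (np.float64(-0.42), np.float64(6.6)), (np.float64(-0.39), np.float64(8.4))]
```

drive_tool(commands="-0.012 -0.035 -0.012 0 0 0 45; -0.011 -0.03 -0.01 0 0 0 45; 0 0 0 0 0 0 30; 0 0 0 0 0 0 20; 0 0 0 0 0 0 20; 0 0 0 0 0 0 20; 0 0 0 0 0 0 20", force=25)

```text
time_s: 12.48
eef_pos: [523.1, -216.1, 122.3]
ee_rot: [0.001, 0.652, 0.758, 0.0]
force: [5.2, -2.6, -0.9]
grip_width: 0.325
grip_force: 26.9
```

drive_tool(commands="-0.006 0.043 0.02 0 0 0 20; -0.006 0.043 0.02 0 0 0 20; -0.006 0.044 0.015 0 0 0 20; -0.006 0.045 0.015 0 0 0 20; -0.007 0.046 0.011 0 0 0 20; -0.007 0.046 0.011 0 0 0 20; -0.007 0.047 0.006 0 0 0 20; -0.007 0.047 0.006 0 0 0 20; -0.007 0.047 0.002 0 0 0 20; -0.007 0.047 0.001 0 0 0 20; 0 0 0 0 0 0 20; 0 0 0 0 0 0 20")

```text
time_s: 13.48
eef_pos: [516.7, -170.4, 133.4]
ee_rot: [0.001, 0.652, 0.758, 0.0]
force: [4.1, -0.4, 2.0]
grip_width: 0.32
grip_force: 25.7
```

drive_tool(commands="0 0 0 0 0 0 50; 0 0 0 0 0 0 50; 0 0 0 0 0 0 50; 0 0 0 0 0 0 50")

```text
time_s: 13.82
eef_pos: [515.7, -169.9, 132.5]
ee_rot: [-0.001, 0.652, 0.758, -0.0]
force: [0.7, -0.1, 0.5]
grip_width: 0.501
grip_force: 0.0
```

```bash
python3 - <<'E'
from h import *
np.set_printoptions(precision=2,suppress=True)
s=sense();w=capture("wrist");cv2.imwrite("pics/w4.png",w["pixels"][120:420,120:520].repeat(2,0).repeat(2,1))
print(s["eef_pos"],s["force"],s["grip_width"])
E
```

```text
[ 515.72 -169.93  132.52] [ 0.71 -0.14  0.5 ] 0.5008631738555644
```

View pics/w4.png

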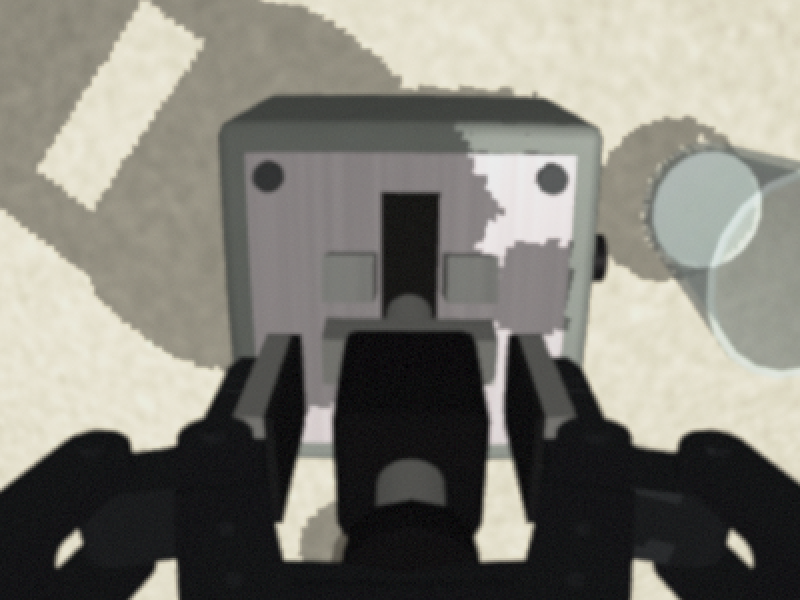

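Lever is close to upright with the collar free: block edges at crop rows 333 and 408, bar behind the gate blocks. Check the angle.

```bash
python3 - <<'E'
from h import *
np.set_printoptions(precision=2,suppress=True)
s=sense();w=capture("wrist")
P=lambda u,v:(120+u/2,120+v/2)
c=np.array([516.7,-172.5]);yaw=np.radians(8.3)
y=np.array([-np.sin(yaw),np.cos(yaw)])
for (u,v),r,t in[((411,408),108,15),((411,333),72,15)]:
    o,k=wray(s,w,P(u,v));k/=np.linalg.norm(k)
    f=lambda q:np.linalg.norm(np.cross(np.r_[c+y*(r*np.sin(q)+t*np.cos(q)),40+r*np.cos(q)-t*np.sin(q)]-o,k))
    print([(round(float(q),2),round(float(f(q)),1)) for q in np.arange(-.15,.13,.03)])
E
```

```text
[(-0.15, 12.0), (-0.12, 9.2), (-0.09, 6.3), (-0.06, 3.4), (-0.03, 0.4), (0.0, 2.6), (0.03, 5.7), (0.06, 8.8), (0.09, 11.9), (0.12, 15.0)]
[(-0.15, 5.8), (-0.12, 3.7), (-0.09, 1.6), (-0.06, 0.6), (-0.03, 2.7), (0.0, 4.8), (0.03, 7.0), (0.06, 9.2), (0.09, 11.3), (0.12, 13.5)]
```

drive_tool(commands="0 0 0 0 0 0 50; 0 0 0 0 0 0 50; 0 0 0 0 0 0 50; 0 0 0 0 0 0 50; 0 0 0 0 0 0 50; 0 0 0 0 0 0 50; 0 0 0 0 0 0 50; 0 0 0 0 0 0 50")

```text
time_s: 14.58
eef_pos: [516.0, -170.0, 132.8]
ee_rot: [-0.0, 0.652, 0.758, -0.0]
force: [-0.5, -0.1, 0.0]
grip_width: 0.494
grip_force: 0.0
```

drive_tool(commands="0.012 0.002 0 0 0 0 50; 0 0 0 0 0 0 50; 0 0 0 0 0 0 50; 0 0 0 0 0 0 50; 0 0 0 0 0 0 50; 0 0 0 0 0 0 50; 0 0 0 0 0 0 50; 0 0 0 0 0 0 50; 0 0 0 0 0 0 50; 0 0 0 0 0 0 50; 0 0 0 0 0 0 50; 0 0 0 0 0 0 50; 0 0 0 0 0 0 50; 0 0 0 0 0 0 50; 0 0 0 0 0 0 50; 0 0 0 0 0 0 50; 0 0 0 0 0 0 50; 0 0 0 0 0 0 50; 0 0 0 0 0 0 50; 0 0 0 0 0 0 50")

```text
time_s: 16.25
eef_pos: [517.2, -169.9, 132.8]
ee_rot: [-0.0, 0.652, 0.758, 0.0]
force: [-0.4, -0.2, -0.2]
grip_width: 0.497
grip_force: 0.0
```

drive_tool(commands="0 0 0 0 0 0 50; 0 0 0 0 0 0 50; 0 0 0 0 0 0 50; 0 0 0 0 0 0 50; 0 0 0 0 0 0 50; 0 0 0 0 0 0 50; 0 0 0 0 0 0 50; 0 0 0 0 0 0 50; 0 0 0 0 0 0 20; 0 0 0 0 0 0 20; 0 0 0 0 0 0 20; 0 0 0 0 0 0 20; 0 0 0 0 0 0 20; 0 0 0 0 0 0 20", force=35)

```text
time_s: 17.42
eef_pos: [517.1, -169.9, 132.9]
ee_rot: [-0.0, 0.652, 0.758, -0.0]
force: [-4.1, -0.6, 4.6]
grip_width: 0.322
grip_force: 36.8
```

drive_tool(commands="0 0 0.03 0 0 0 20; 0 0 0.03 0 0 0 20; 0 0 0.03 0 0 0 20; 0 0 0.03 0 0 0 20; 0 0 0.022 0 0 0 20; 0 0 0 0 0 0 20; 0 0 0 0 0 0 20")

```text
time_s: 18.0
eef_pos: [517.0, -170.1, 147.0]
ee_rot: [-0.0, 0.652, 0.758, -0.0]
force: [-1.6, -5.4, -7.8]
grip_width: 0.323
grip_force: 35.4
```

drive_tool(commands="-0.006 0.043 -0.003 0 0 0 20; -0.006 0.043 -0.003 0 0 0 20; -0.006 0.043 -0.004 0 0 0 20; -0.006 0.042 -0.007 0 0 0 20; -0.006 0.042 -0.009 0 0 0 20; -0.006 0.042 -0.01 0 0 0 20; -0.006 0.041 -0.012 0 0 0 20; -0.006 0.041 -0.013 0 0 0 20; -0.006 0.041 -0.015 0 0 0 20; 0 0 0 0 0 0 20")

```text
time_s: 18.83
eef_pos: [511.7, -132.2, 139.4]
ee_rot: [0.0, 0.652, 0.758, -0.001]
force: [-1.9, -4.2, -7.8]
grip_width: 0.32
grip_force: 34.8
```

drive_tool(commands="-0.006 0.039 -0.017 0 0 0 20; -0.006 0.039 -0.018 0 0 0 20; -0.006 0.039 -0.019 0 0 0 20; -0.0045 0.031 -0.019 0 0 0 20; -0.0045 0.031 -0.019 0 0 0 20; -0.0045 0.031 -0.019 0 0 0 20; -0.002 0.015 -0.009 0 0 0 20; 0 0 0 0 0 0 20; 0 0 0 0 0 0 20")

```text
time_s: 19.58
eef_pos: [508.6, -110.1, 127.8]
ee_rot: [0.001, 0.652, 0.758, -0.0]
force: [-3.6, -5.4, -5.2]
grip_width: 0.321
grip_force: 34.7
```

drive_tool(commands="-0.002 0.015 -0.01 0 0 0 20; -0.002 0.015 -0.01 0 0 0 20; 0 0 0 0 0 0 20; 0 0 0 0 0 0 20")

```text
time_s: 19.92
eef_pos: [508.2, -107.3, 125.9]
ee_rot: [0.001, 0.652, 0.758, -0.001]
force: [-2.9, -6.8, -4.3]
grip_width: 0.325
grip_force: 34.7
```

drive_tool(commands="-0.002 0.015 -0.01 0 0 0 20; -0.002 0.015 -0.01 0 0 0 20; 0 0 0 0 0 0 20; 0 0 0 0 0 0 20")

```text
time_s: 20.25
eef_pos: [508.0, -105.6, 124.5]
ee_rot: [0.002, 0.652, 0.758, -0.001]
force: [-4.7, -14.1, -0.0]
grip_width: 0.323
grip_force: 35.1
```

End stop reached (force rising). Release and look.

drive_tool(commands="0 0 0 0 0 0 50; 0 0 0 0 0 0 60; 0 0 0 0 0 0 70; 0 0 0 0 0 0 80; 0 0 0 0 0 0 90; 0 0 0 0 0 0 100; 0 0 0.05 0 0 0 100; 0 0 0.15 0 0 0 100; 0 0 0.25 0 0 0 100; 0 0 0.3 0 0 0 100; 0 0 0.3 0 0 0 100; 0 0 0.3 0 0 0 100; 0 0 0.1 0 0 0 100; 0 0 0 0 0 0 100")

```text
time_s: 21.42
eef_pos: [508.4, -103.8, 271.1]
ee_rot: [0.003, 0.652, 0.758, 0.001]
force: [0.5, 0.7, -0.4]
grip_width: 1.002
grip_force: 0.0
```

```bash
python3 - <<'E'
from h import *
np.set_printoptions(precision=1,suppress=True)
s=sense();print(s["eef_pos"],s["force"])
w=capture("wrist");a=capture("scene");b=capture("top")
x=cv2.resize(a["pixels"][190:310,200:300],(400,480),interpolation=2)
y=cv2.resize(a["pixels"][150:270,380:450],(280,480),interpolation=2)
cv2.imwrite("pics/s5.png",np.hstack([x,y]))
for n in["jar","vial","beaker","washbottle","lever_cap"]:
    A=boxes_of(a,n);B=boxes_of(b,n);print(n,tri(a,A[0]["position"],b,B[0]["position"]) if A and B else "")
c=np.array([516.7,-172.5]);yaw=np.radians(8.3);yy=np.array([-np.sin(yaw),np.cos(yaw)])
for q in(.46,.55):
  for r in(132,108,124,72): print(q,r,np.array(proj(a,np.r_[c+yy*r*np.sin(q),40+r*np.cos(q)]))*4-[800,760])
E
```

```text
[ 508.4 -103.8  271.1] [ 0.5  0.7 -0.4]
jar (array([567.4, 244.9,  76.2]), np.float64(8.593211317838502))
vial (array([495.1, 222.9,  50.3]), np.float64(0.32025046985505573))
beaker (array([ 583.6, -231.9,   70.3]), np.float64(189.21185681367484))
washbottle 
lever_cap 
0.46 132 [287.4  81.6]
0.46 108 [271.7 126.6]
0.46 124 [282.1  96.7]
0.46 72 [248.8 192.8]
0.55 132 [307.  85.]
0.55 108 [287.8 129. ]
0.55 124 [300.6  99.7]
0.55 72 [259.5 194. ]
```

View pics/s5.png

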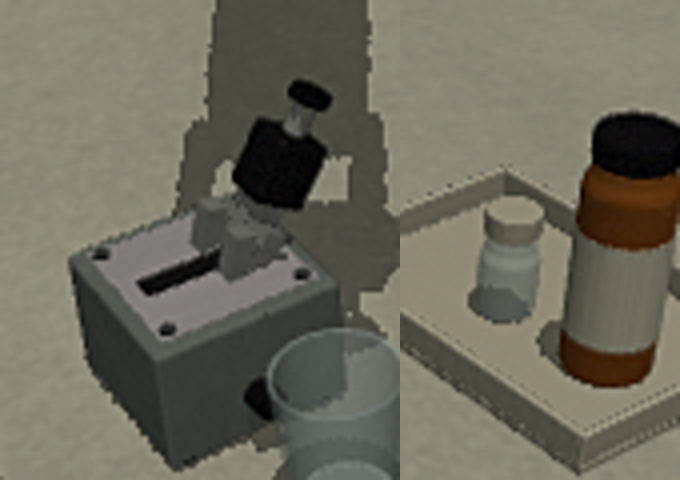

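The lever is over in reverse: the cap at crop (310,90) fits q≈0.55 and the collar top at about (288,130) fits fully down. The jar is upright in the tray beside the vial. Handing in.

```bash
python3 -c "
from rig import finish_job
print(finish_job())"
```

```text
the job is handed in; nothing more can be done
None
```

I handed the job in at about 21 s, and every step looked right in the last camera check, but the hand-in returned no verdict: the jar stands upright in the tray beside the vial, the lever rested in off with the collar down for about three seconds, and it is now in reverse with the collar down behind the gate and the arm clear. I did not confirm the beaker's and wash bottle's final positions.

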